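Lay the breakfast place

ROBOT

A 6-joint arm with a two-finger parallel gripper is mounted at the origin on a cart in front of the work surface, level with it; the furniture and walls round the work are solid. World frame = base frame: x ahead of the robot, y to its left, z up, the work surface at z = 0. Lengths are in m, angles in rad, forces in N, time in s.
With the tool pointing down it reaches from about 0.4 to 0.925 m from the base axis. Payload 12.5 kg.
Tool frame: the origin (TCP) lies midway between the tips of the shut fingers; the grasp point (between the pads) lies 19 mm behind it; z points along the fingers, y is the line along which they close (so a half turn about z gives the same grasp; the last joint's range is limited). The gripper opens to 95 mm and grips with 3 to 60 N. Pads are 20 mm wide; open, the fingers measure 119 mm over their backs; the gripper's body (75 mm by 180 mm) begins 59 mm behind the grasp point.
Start: joints at [1.194, 0.491, 1.559, -0, 1.092, -0.106], TCP at [0.167, 0.602, 0.215] pointing down, gripper open.
Joint ranges: [-3.1, 3.1], [-0.84, 2.19], [0.05, 2.79], [-1.13, 4.28], [0.06, 2.93], [-2.69, 2.69]. Speed limits (rad/s): [2.22, 2.22, 2.79, 3.14, 3.14, 3.14].

INTERFACE

Orientations are given as a rotation vector (axis times angle).
In Python, from rig import * gives the robot as it stands. The module is installed in compiled form; this text tells all that it offers.
- The arm moves only by the shell command python3 -m crank 'ROWS' [OPENING] [FORCE]. ROWS is JSON, a list of rows, each a list of 4 numbers: the shift along the tool's x, y, z in cm, then the turn about the tool's z in rad. A call has 1 to 20 rows; each row shifts and turns the commanded pose from where the row before left it, along the tool's axes as they then stand; what a row does not reach is not made up. A row lasts 1/8 s, in which the tool goes at most 62.5 mm and 10.7 degrees, less where a joint would pass 70% of its speed; a pose out of reach is approached as far as the arm can. A call is refused whole if a number of a shift passes 6.25 or a number of a turn 0.188, either way. A call with a gripper value outside its range is refused whole. OPENING is the opening, from -1 (shut) to 1 (fully open), set as the call begins (- or left out, the last holds). The fingers move at their own pace and stop on an object; FORCE is the grip in N (left out, the last holds). Time passes only in rows, so rows that do not move let the fingers close. It gives the time, the measured TCP pose, the force, the opening and the grip force at its end, in the units of the state.
- sense(): the state, without advancing time (a new reading comes with each control period).
- grab_frame(name): name is "scene" or "top"; returns a dict with "pixels" (480x640x3 uint8, red, green, blue), "range_z" (480x640 float32, m along the optical axis (not along the pixel's ray), 0 where there is no reading), "camera_matrix" (3x3 intrinsics, pixels), "D" ([k1, k2, p1, p2, k3] as OpenCV has them; the pictures are not rectified), "R" (3x3) and "t" (3): a world point X has camera coordinates R X + t. Camera axes: x right, y down, z forward; pixel columns grow to the right and rows downward; lengths in m; the calibration is good to about 2 mm. A picture is of the moment at which its call begins.
- sign_off(): hands the job in; it is judged then, once.
The state is a dict: "time": time; "q": joint angles; "qd": joint speeds; "joint_efforts": joint torques, N m; "tcp_pos": TCP position; "orientation": TCP orientation; "contact_force": force on the tool from outside, world axes, zero at the start; "ft_torque": the same for the moment, N m; "grip_width": finger opening in m; "grasp_force": force on a finger pad.
Only numpy, scipy, OpenCV 4.12 (cv2) and the standard library are available. Lean on these libraries where they do the work, as an engineer would, in place of code of your own. Each camera call takes 0.05 s, during which the arm holds its last target. There are 200 camera calls.

TASK

Lay the breakfast place on the blue mat: stand the cream egg timer upright in the middle of the round cork coaster, the salt shaker upright midway between the plate and the coaster, and the red-capped spice jar upright straight behind the salt shaker (on its far side from the robot, square to the mat) with a gap of about 2 cm between them. Lay the teaspoon flat on the mat about 2 cm beside the plate, on the side away from the coaster, level with the middle of the plate and pointing straight across the mat with its bowl end away from the robot. Leave the orange mug and the food tin where they are, and let go of everything.

Things in the scene. Friction and masses are not known exactly. Their poses are not given: they have to be found in the camera images.
- place_mat: Fixed blue rigid place mat with a thin pale border line, 280 mm deep (its x) by 470 mm wide (its y), 3 mm thick. Origin at the centre of its underside; its x axis points away from the robot, y to the robot's left, turned by a few degrees. A wall shelf hangs over the back of the worktop, beyond x = 0.62: keep the wrist clear.
- plate: Fixed small round white plate, 120 mm across, 14 mm high, standing on the mat; origin at the centre of its underside. Its centre is 110 mm left or right of the mat's centre along the mat's y (which side varies).
- coaster: Fixed round cork coaster, 120 mm across, 5 mm thick, on the mat on the other side from the plate, 110 mm from the mat's centre, so the mat's centre is midway between them; origin at the centre of its underside, top 5 mm above that.
- timer: Loose cream egg-shaped kitchen timer, round, up to 66 mm across and 65 mm high, 60 to 105 g, standing upright with z up; widest in its lower half and rounded in at the top, so grip it about 30 mm above its foot. Its upper part does not turn. Origin at the centre of its underside.
- salt_shaker: Loose round salt shaker of clear plastic with a grey domed top, 44 mm across and 90 mm high (top part 34 mm across), 80 to 140 g, standing upright. Origin at the centre of its underside.
- spice_jar: Loose round glass spice jar with a red cap, 45 mm across the cap (42 mm the glass below it) and 106 mm high, cap in the top 20 mm, 90 to 155 g, standing upright. Origin at the centre of its underside.
- teaspoon: Loose teaspoon with a red handle and a bright metal bowl, 132 mm long (its x), at most 26 mm wide (y) and 11 mm high, 20 g, lying flat. Origin under its middle; its x axis points along it towards the bowl end. Grip it across near its middle with the fingertips close to the surface.
- spoon_bowl (a point): Point in the bowl of the teaspoon, 50 mm from the spoon's origin along its x axis.
- orange_mug: Bystander: loose orange mug, 81 mm across, 101 mm high, behind the mat. Origin on its underside. Leave it alone.
- food_tin: Bystander: loose short round food tin with a white and red label, 75 mm across, 58 mm high, behind the mat. Origin at the centre of its underside. Leave it alone.
Not all that is in view belongs to the job. There is more than one size of the salt_shaker; the one meant has the size given above.

How it is judged:
At the end, for the whole second after the job is handed in: Upright: timer within 15 mm of coaster centre, salt within 15 mm of midpoint, jar 50-85 mm behind salt, 18 mm sideways. Spoon flat, 76-112 mm from plate centre on the side away from coaster, 25 mm fore-aft, 0.25 rad, bowl far. All released, at rest; bystanders moved under 20 mm (horizontal distance between timer and coaster below 0.015 m and z of timer in the frame of coaster between 0.002 and 0.009 m and x of salt_shaker in the frame of place_mat between -0.015 and 0.015 m and y of salt_shaker in the frame of place_mat between -0.015 and 0.015 m and z of salt_shaker in the frame of place_mat between 0 and 0.008 m and x of spice_jar in the frame of place_mat above 0.03 m and y of spice_jar in the frame of place_mat between -0.018 and 0.018 m and z of spice_jar in the frame of place_mat between 0 and 0.008 m and horizontal distance between spice_jar and salt_shaker between 0.05 and 0.085 m and ((y of plate in the frame of place_mat above 0 m and y of teaspoon in the frame of place_mat between 0.186 and 0.222 m) or (y of plate in the frame of place_mat below 0 m and y of teaspoon in the frame of place_mat between -0.222 and -0.186 m)) and x of teaspoon in the frame of place_mat between -0.025 and 0.025 m and z of teaspoon in the frame of place_mat between -0.003 and 0.012 m and angle between the x axis of teaspoon and the x axis of place_mat, either way round below 0.25 rad and x of spoon_bowl in the frame of place_mat above 0.02 m and angle between each of salt_shaker, spice_jar, timer, teaspoon's own z axis and vertical below 0.15 rad and linear speed of each of salt_shaker, spice_jar, timer, teaspoon below 0.02 m/s); the robot touches nothing.
It fails at once if the orange mug is shoved more than 2 cm (distance of orange_mug from where it was at the start of the episode above 0.02 m).
It fails at once if the food tin is shoved more than 2 cm (distance of food_tin from where it was at the start of the episode above 0.02 m).
It fails at once if the orange mug is tipped (angle between orange_mug's own z axis and vertical above 0.3 rad).
It fails at once if the food tin is tipped (angle between food_tin's own z axis and vertical above 0.3 rad).
It also fails if it takes over 122 s, if anything falls off the work surface, if the arm or the gripper's body presses on something with over 40 N, if the wrist force passes 120 N, or if a joint passes its speed limit or range.

## Working session

There is one attempt and no reset: what is moved stays moved. The work goes in short steps, Python scripts to look and compute and a shell command to move; the robot and the scene stay as the last step left them, time stands still between calls to the robot, and variables do not carry over. Pictures are saved under pics/ and viewed, at most 14 in all, crops included, and the job is handed in when it is done.

```bash
mkdir -p pics; python3 - <<'E'
from rig import *
import numpy as np, cv2
for n in ["top","scene"]:
    f=grab_frame(n); cv2.imwrite(f"pics/{n}0.png",f["pixels"][:,:,::-1]); np.savez(f"{n}0.npz",**f)
    print(n,f["camera_matrix"].tolist(),f["D"],f["R"].round(3).tolist(),f["t"])
print(sense())
E
```

```text
top [[488.8489514958541, 0.0, 316.78991478468015], [0.0, 488.8489514958541, 239.32814549483737], [0.0, 0.0, 1.0]] [-0.07612524  0.          0.          0.          0.        ] [[-0.02, -1.0, 0.002], [-0.995, 0.02, -0.098], [0.098, -0.004, -0.995]] [-0.11549472  0.55463113  1.39534538]
scene [[457.3671920504696, 0.0, 323.8629564157055], [0.0, 457.3671920504696, 241.93083532141844], [0.0, 0.0, 1.0]] [-0.02631403  0.          0.          0.          0.        ] [[0.604, -0.796, -0.025], [-0.364, -0.247, -0.898], [0.709, 0.552, -0.439]] [-0.41688378  0.20108345  0.7112819 ]
{'time': 0.1, 'q': array([ 1.19439141e+00,  4.91502204e-01,  1.55940082e+00, -3.11470140e-05,
        1.09169382e+00, -1.05548961e-01]), 'qd': array([-0.00135378, -0.00284001, -0.00191376,  0.00015826, -0.00015452,
       -0.00127017]), 'joint_efforts': array([ 3.31547359e-03, -6.13624120e+01, -2.58605272e+01,  6.94370549e-02,
        4.70672816e-02, -2.50382311e-05]), 'tcp_pos': array([0.16709601, 0.60202076, 0.21411413]), 'orientation': array([-4.24109045e-01, -3.11261890e+00,  1.54206077e-03]), 'contact_force': array([0.28756309, 0.06891638, 0.70578285]), 'ft_torque': array([-0.00303444, -0.01830315,  0.01670448]), 'grasp_force': 0.0, 'grip_width': 0.09507884942375362}
```

View pics/top0.png

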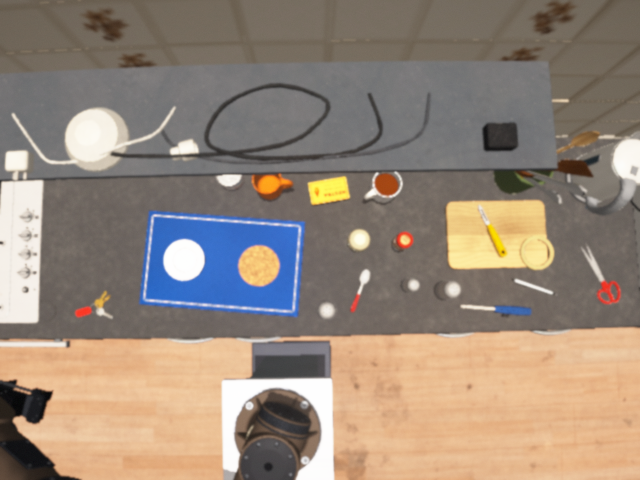

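View pics/scene0.png

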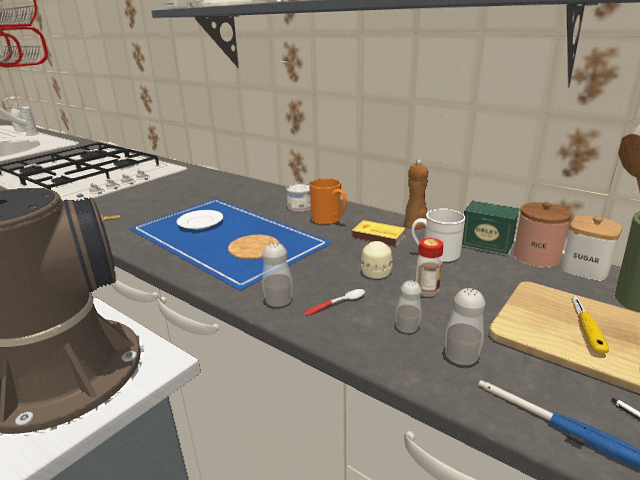

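The top view shows the mat at (145-302, 213-313), the plate at (184,260), the coaster at (259,266), the timer at (359,240), the jar at (404,240) and the spoon at (361,290). There are three shakers, at top (327,311), (413,285) and (452,290), or scene (277,275), (408,307) and (464,327). Next I'll measure their sizes.

```bash
cat > h.py <<'E'
from rig import *
import numpy as np, cv2
def ray(f,uv):
    uv=np.atleast_2d(np.float64(uv))
    n=cv2.undistortPoints(uv.reshape(-1,1,2),f["camera_matrix"],f["D"])[:,0]
    d=np.c_[n,np.ones(len(n))]@f["R"]; return -f["R"].T@f["t"],d
def plane(f,uv,z):
    o,d=ray(f,uv); return o+d*((z-o[2])/d[:,2])[:,None]
def cloud(f):
    v,u=np.mgrid[0:480,0:640]; o,d=ray(f,np.c_[u.ravel(),v.ravel()])
    return (o+d*f["range_z"].reshape(-1,1)).reshape(480,640,3)
def load(n): return dict(np.load(n))
def cent(m):
    M=cv2.moments(m.astype(np.uint8),True); return M["m10"]/M["m00"],M["m01"]/M["m00"]
E
python3 - <<'E'
from h import *
T=load("top0.npz");S=load("scene0.npz")
P=cloud(T)
hsv=cv2.cvtColor(T["pixels"],cv2.COLOR_RGB2HSV)
# mat
blue=cv2.inRange(hsv,(100,150,80),(125,255,255)); blue[:,320:]=0;blue[:200]=0
c=max(cv2.findContours(blue,0,2)[0],key=cv2.contourArea)
w=plane(T,c[:,0],0.003)[:,:2]
(cx,cy),sz,a=cv2.minAreaRect(w.astype(np.float32)); bp=cv2.boxPoints(((cx,cy),sz,a))
print("mat",cx,cy,sz,a,bp.tolist())
# height blobs
for nm,F in (("top",T),("scene",S)):
    P=cloud(F); ok=(P[...,2]>0.018)&(P[...,2]<0.2)&(P[...,0]<.66)&(P[...,0]>.38)&(abs(P[...,1]+0.05)<.55)&(F["range_z"]>0)
    n,l,st,_=cv2.connectedComponentsWithStats(ok.astype(np.uint8))
    for i in range(1,n):
        if st[i,4]<40: continue
        Q=P[l==i]; zt=np.percentile(Q[:,2],97); top=Q[Q[:,2]>zt-.012]
        print(nm,st[i].tolist(),"zmax %.3f"%zt,"topc",np.median(top,0).round(3),"ext",Q.min(0).round(3),Q.max(0).round(3))
# colours
def rep(n,m,z):
    m=m.astype(np.uint8); k,l,st,ce=cv2.connectedComponentsWithStats(m)
    for i in range(1,k):
        if st[i,4]>25: print(n,ce[i].round(1),st[i].tolist(),plane(T,ce[i],z).round(4))
cork=cv2.inRange(hsv,(8,60,100),(22,200,255)); cork[:,:225]=0;cork[:,300:]=0;cork[:230]=0;cork[320:]=0; rep("cork",cork,.008)
wh=cv2.inRange(hsv,(0,0,200),(180,50,255)); wh[:,:155]=0;wh[:,215:]=0;wh[:230]=0;wh[290:]=0; rep("plate",wh,.012)
red=cv2.inRange(hsv,(0,150,90),(6,255,255))|cv2.inRange(hsv,(174,150,90),(180,255,255)); red[:,:340]=0;red[:,425:]=0;red[:200]=0;red[320:]=0; rep("red",red,.106)
a=cv2.resize(T["pixels"][200:330,305:475],None,fx=4.6,fy=4.6,interpolation=2)[:600]
cv2.imwrite("pics/crop1.png",a[:,:,::-1])
b=S["pixels"][220:380,250:500]; cv2.imwrite("pics/crop2.png",cv2.resize(b,None,fx=3.2,fy=3.2,interpolation=2)[:,:,::-1])
E
```

```text
mat 0.49120086431503296 0.1559334397315979 (0.4673779308795929, 0.2772974371910095) 84.6024398803711 [[0.3311847746372223, -0.06367722153663635], [0.6072525978088379, -0.08976146578788757], [0.651216983795166, 0.37554410099983215], [0.375149130821228, 0.4016283452510834]]
top [447, 201, 32, 68, 640] zmax 0.024 topc [ 0.584 -0.55   0.02 ] ext [ 0.459 -0.6    0.018] [ 0.659 -0.511  0.028]
top [347, 229, 23, 23, 403] zmax 0.069 topc [ 0.547 -0.246  0.063] ext [ 0.516 -0.278  0.019] [ 0.579 -0.215  0.072]
top [392, 232, 21, 19, 294] zmax 0.111 topc [ 0.538 -0.367  0.106] ext [ 0.516 -0.39   0.019] [ 0.56  -0.345  0.112]
top [471, 234, 8, 24, 59] zmax 0.024 topc [ 0.521 -0.591  0.02 ] ext [ 0.491 -0.6    0.018] [ 0.56  -0.581  0.024]
top [449, 258, 17, 11, 46] zmax 0.024 topc [ 0.478 -0.539  0.02 ] ext [ 0.46  -0.561  0.018] [ 0.49  -0.512  0.025]
top [402, 278, 18, 15, 210] zmax 0.093 topc [ 0.414 -0.392  0.087] ext [ 0.394 -0.409  0.019] [ 0.434 -0.369  0.096]
top [436, 281, 25, 16, 333] zmax 0.120 topc [ 0.401 -0.493  0.115] ext [ 0.38  -0.517  0.019] [ 0.423 -0.468  0.124]
scene [395, 234, 48, 92, 2177] zmax 0.107 topc [ 0.529 -0.37   0.106] ext [ 0.392 -0.411  0.018] [ 0.66  -0.318  0.109]
scene [360, 241, 32, 31, 820] zmax 0.066 topc [ 0.536 -0.251  0.062] ext [ 0.511 -0.278  0.018] [ 0.57  -0.215  0.068]
scene [445, 288, 41, 69, 1161] zmax 0.117 topc [ 0.391 -0.497  0.114] ext [ 0.38  -0.523  0.018] [ 0.414 -0.468  0.119]
cork [258.4 265.3] [239, 246, 40, 40, 1258] [[0.4807 0.0463 0.008 ]]
plate [183.7 259.6] [164, 239, 41, 42, 1348] [[0.5015 0.2665 0.012 ]]
red [403.9 239.7] [396, 232, 17, 16, 118] [[ 0.5388 -0.3662  0.106 ]]
red [354.6 303.3] [351, 295, 8, 17, 63] [[ 0.3678 -0.2255  0.106 ]]
```

View pics/crop1.png

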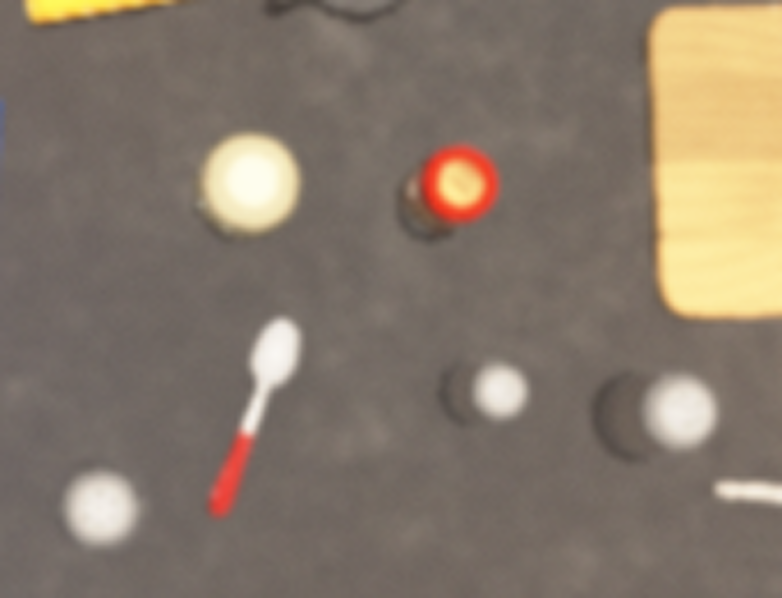

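View pics/crop2.png

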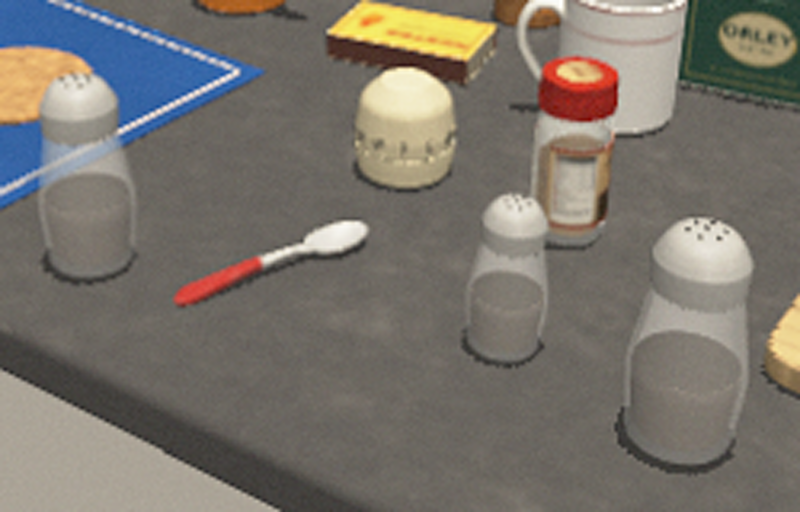

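The shaker at top (413,285), scene (408,307), measures about 90 mm tall with a small cap, so it is the one meant. The other two, at (327,311) and (452,290), have bigger caps and the right one is about 118 mm tall. The crops confirm this. I'll turn the closing line to world x, so that tool x = +Y and tool y = +X, and go to the timer.

```bash
python3 -m crank '[[0,0,0,0.1857],[0,0,0,0.1857],[0,0,0,0.1857],[0,0,0,0.1857],[0,0,0,0.1857],[0,0,0,0.1857],[0,0,0,0.1857]]' 1
python3 -m crank '[[-5,3.5,0,0],[-5,3.5,0,0],[-5,3.5,0,0],[-5,3.5,0,0],[-5,3.5,0,0],[-5,3.5,0,0],[-5,3.5,0,0],[-5,3.5,0,0],[-5,3.5,0,0],[-5.7,1,0,0],[-5.7,1,0,0],[-5.7,1,0,0],[-5.7,1,0,0],[-5.7,1,0,0],[-5.7,1,0,0],[-5.7,0.5,0,0],[0,0,0,0],[0,0,0,0]]'
python3 - <<'E'
from h import *
T=load("top0.npz")
hsv=cv2.cvtColor(T["pixels"],cv2.COLOR_RGB2HSV)
red=cv2.inRange(hsv,(0,120,80),(8,255,255))|cv2.inRange(hsv,(172,120,80),(180,255,255))
wh=cv2.inRange(hsv,(0,0,130),(180,60,255))
m=red|wh; m[:,:346]=0;m[:,376:]=0;m[:264]=0;m[315:]=0
v,u=np.nonzero(m); w=plane(T,np.c_[u,v],.005)[:,:2]
c=w.mean(0); _,_,vt=np.linalg.svd(w-c); a=vt[0]*np.sign(vt[0][0]); s=(w-c)@a
print("spoon len",s.min(),s.max(),"mid",c+a*(s.min()+s.max())/2,"ang",np.arctan2(a[1],a[0]))
E
```

```text
time: 0.98
tcp_pos: [0.1671, 0.6021, 0.2143]
orientation: [2.228, 2.215, -0.001]
contact_force: [-0.6, 0.1, 0.2]
grip_width: 0.0952
grasp_force: 0.0
time: 3.22
tcp_pos: [0.5469, -0.2463, 0.2142]
orientation: [-2.221, -2.22, 0.0]
contact_force: [0.5, 0.7, -0.4]
grip_width: 0.0953
grasp_force: 0.0
spoon len -0.07827359642423809 0.05606867001029874 mid [ 0.40378554 -0.24909812] ang -0.38104466647248714
```

```bash
python3 -m crank '[[0,0,4.5,0],[0,0,4.5,0],[0,0,4.5,0],[0,0,3,0],[0,0,2,0],[0,0,1.8,0],[0,0,0,0]]' 1
python3 -m crank '[[0,0,0,0],[0,0,0,0],[0,0,0,0],[0,0,0,0],[0,0,0,0],[0,0,0,0],[0,0,0,0],[0,0,0,0]]' -1 12
python3 -m crank '[[0,0,-2,0],[0,0,-4,0],[0,0,-4,0],[0,0,0,0]]'
```

```text
time: 4.1
tcp_pos: [0.547, -0.2457, 0.0108]
orientation: [-2.219, -2.221, 0.001]
contact_force: [-0.5, -1.1, -0.1]
grip_width: 0.0951
grasp_force: 0.0
time: 5.1
tcp_pos: [0.5474, -0.2468, 0.012]
orientation: [2.221, 2.221, 0.0]
contact_force: [-1.1, 1.4, 6.3]
grip_width: 0.063
grasp_force: 12.0
time: 5.6
tcp_pos: [0.5482, -0.2473, 0.1142]
orientation: [2.218, 2.218, 0.002]
contact_force: [0.4, 0.1, -1.0]
grip_width: 0.0631
grasp_force: 12.0
```

```bash
python3 -m crank '[[2.5,-0.6,0,0],[4.9,-1.1,0,0],[4.9,-1.1,0,0],[4.9,-1.1,0,0],[4.9,-1.1,0,0],[4.7,-1.1,0,0],[2.5,-0.6,0,0],[0,0,0,0],[0,0,0,0]]'
python3 -m crank '[[0,0,3,0],[0,0,3,0],[0,0,1.5,0],[0,0,0.8,0],[0,0,0.7,0],[0,0,0,0],[0,0,0,0]]'
```

```text
time: 6.72
tcp_pos: [0.4803, 0.0458, 0.1111]
orientation: [-2.221, -2.221, 0.001]
contact_force: [-0.0, -0.8, -0.1]
grip_width: 0.0635
grasp_force: 12.0
time: 7.6
tcp_pos: [0.4805, 0.0463, 0.0221]
orientation: [2.221, 2.221, 0.001]
contact_force: [-0.1, -0.5, -0.5]
grip_width: 0.0632
grasp_force: 12.0
```

```bash
python3 -m crank '[[0,0,0.15,0],[0,0,0.1,0],[0,0,0,0],[0,0,0,0]]'
python3 -m crank '[[0,0,0,0],[0,0,0,0],[0,0,0,0],[0,0,0,0],[0,0,0,0]]' 1
python3 -m crank '[[0,0,-2,0],[0,0,-5,0],[0,0,-5,0],[0,0,-5,0],[0,0,0,0]]'
```

```text
time: 8.1
tcp_pos: [0.4804, 0.0463, 0.0198]
orientation: [2.221, 2.221, 0.001]
contact_force: [-1.7, -0.5, 10.1]
grip_width: 0.0632
grasp_force: 12.0
time: 8.72
tcp_pos: [0.4802, 0.0463, 0.0191]
orientation: [-2.221, -2.222, -0.0]
contact_force: [-0.4, 0.2, -0.8]
grip_width: 0.0948
grasp_force: 0.0
time: 9.35
tcp_pos: [0.4815, 0.0463, 0.1922]
orientation: [2.218, 2.218, 0.007]
contact_force: [-0.8, -0.2, -0.9]
grip_width: 0.095
grasp_force: 0.0
```

```bash
python3 -m crank '[[-2.5,-0.4,0,0],[-4.9,-0.7,0,0],[-4.9,-0.7,0,0],[-4.9,-0.7,0,0],[-4.9,-0.7,0,0],[-4.9,-0.7,0,0],[-4.9,-0.7,0,0],[-4.9,-0.7,0,0],[-4.9,-0.9,0,0],[-2,-0.2,0,0],[0,0,0,0],[0,0,0,0]]'
python3 -m crank '[[0,0,4,0],[0,0,4,0],[0,0,4,0],[0,0,2.5,0],[0,0,1.5,0],[0,0,1,0],[0,0,0,0],[0,0,0,0]]'
python3 -m crank '[[0,0,0,0],[0,0,0,0],[0,0,0,0],[0,0,0,0],[0,0,0,0],[0,0,0,0],[0,0,0,0],[0,0,0,0]]' -1 15
```

```text
time: 10.85
tcp_pos: [0.4164, -0.3894, 0.1886]
orientation: [-2.22, -2.221, -0.001]
contact_force: [-0.3, -0.1, 0.4]
grip_width: 0.0951
grasp_force: 0.0
time: 11.85
tcp_pos: [0.4166, -0.3909, 0.0199]
orientation: [2.22, 2.221, -0.0]
contact_force: [0.5, 0.4, 0.3]
grip_width: 0.0951
grasp_force: 0.0
time: 12.85
tcp_pos: [0.4163, -0.3907, 0.0191]
orientation: [-2.221, -2.222, -0.0]
contact_force: [-1.0, 0.5, -0.3]
grip_width: 0.0418
grasp_force: 15.0
```

```bash
python3 -m crank '[[0,0,-2,0],[0,0,-4,0],[0,0,-4,0],[0,0,-3,0],[0,0,0,0]]'
python3 -m crank '[[2.5,0.3,0,0],[5,0.7,0,0],[5,0.7,0,0],[5,0.7,0,0],[5,0.7,0,0],[5,0.7,0,0],[5,0.7,0,0],[5,0.7,0,0],[5,0.7,0,0],[5,0.7,0,0],[5,0.7,0,0],[2.2,0.2,0,0],[0,0,0,0],[0,0,0,0]]'
python3 - <<'E'
from h import *
f=grab_frame("scene"); cv2.imwrite("pics/s1.png",f["pixels"][:,:,::-1])
E
```

```text
time: 13.48
tcp_pos: [0.4168, -0.3913, 0.151]
orientation: [2.219, 2.219, -0.0]
contact_force: [-0.1, -0.3, -1.4]
grip_width: 0.041
grasp_force: 15.0
time: 15.22
tcp_pos: [0.4903, 0.156, 0.1484]
orientation: [-2.22, -2.221, 0.002]
contact_force: [0.5, -0.1, -0.1]
grip_width: 0.0414
grasp_force: 15.0
```

View pics/s1.png

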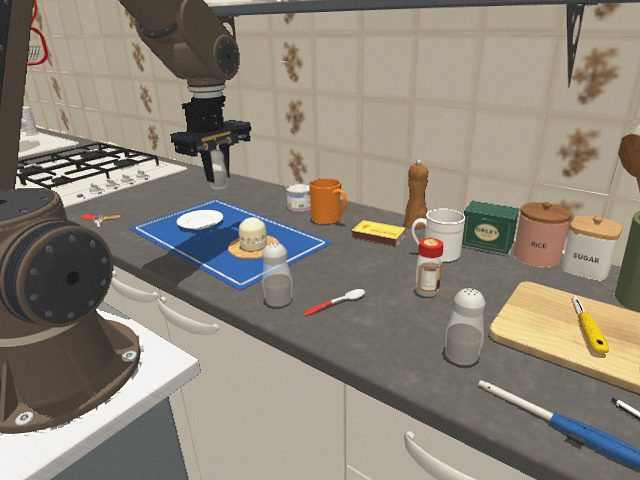

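The salt shaker hangs upright in the gripper at (218,170), and the timer stands on the coaster at (252,235). Lowering the salt now.

```bash
python3 -m crank '[[0,0,3,0],[0,0,4,0],[0,0,3,0],[0,0,1.5,0],[0,0,0.6,0],[0,0,0.4,0],[0,0,0,0],[0,0,0,0]]'
```

```text
time: 16.27
tcp_pos: [0.4915, 0.1564, 0.0247]
orientation: [2.221, 2.221, 0.002]
contact_force: [-0.3, 0.4, -0.9]
grip_width: 0.0413
grasp_force: 15.0
```

Then open, rise and take a top-view check.

```bash
python3 -m crank '[[0,0,0.1,0],[0,0,0.1,0],[0,0,0.05,0],[0,0,0,0],[0,0,0,0]]'
python3 -m crank '[[0,0,0,0],[0,0,0,0],[0,0,0,0],[0,0,0,0],[0,0,0,0]]' 1
python3 -m crank '[[0,0,-2,0],[0,0,-5,0],[0,0,-5,0],[0,0,-6,0],[0,0,0,0]]'
python3 -m crank '[[-2.5,0.2,0,0],[-5,0.4,0,0],[-5,0.4,0,0],[-5,0.4,0,0],[-5,0.4,0,0],[-5,0.5,0,0],[-5,0.5,0,0],[-5,0.5,0,0],[-5,0.5,0,0],[-5,0.5,0,0],[-5,0.5,0,0],[0,0,0,0],[0,0,0,0]]'
python3 - <<'E'
from h import *
f=grab_frame("top"); np.savez("top1.npz",**f)
P=cloud(f); F=f
ok=(P[...,2]>0.03)&(P[...,2]<0.13)&(P[...,0]<.62)&(P[...,0]>.38)&(P[...,1]<.35)&(P[...,1]>-.05)&(F["range_z"]>0)
n,l,st,_=cv2.connectedComponentsWithStats(ok.astype(np.uint8))
for i in range(1,n):
    if st[i,4]<40: continue
    Q=P[l==i]; zt=np.percentile(Q[:,2],97); top=Q[Q[:,2]>zt-.012]
    print(st[i].tolist(),"zmax %.3f"%zt,top.mean(0).round(3),Q.min(0).round(3),Q.max(0).round(3))
E
```

```text
time: 16.9
tcp_pos: [0.4913, 0.1563, 0.022]
orientation: [2.221, 2.221, 0.001]
contact_force: [-0.9, -1.2, 5.2]
grip_width: 0.0415
grasp_force: 15.0
time: 17.52
tcp_pos: [0.4912, 0.1563, 0.0216]
orientation: [-2.221, -2.222, -0.0]
contact_force: [0.4, -0.4, -0.5]
grip_width: 0.0862
grasp_force: 0.0
time: 18.15
tcp_pos: [0.4927, 0.1566, 0.2056]
orientation: [2.218, 2.219, 0.01]
contact_force: [-0.3, -0.4, -0.5]
grip_width: 0.0949
grasp_force: 0.0
time: 19.77
tcp_pos: [0.5388, -0.3682, 0.2003]
orientation: [-2.22, -2.22, -0.0]
contact_force: [-0.3, 0.1, -0.8]
grip_width: 0.0949
grasp_force: 0.0
[212, 255, 16, 15, 194] zmax 0.094 [0.49  0.152 0.089] [0.471 0.133 0.031] [0.511 0.167 0.096]
[246, 254, 23, 23, 390] zmax 0.077 [0.481 0.046 0.071] [0.449 0.014 0.032] [0.512 0.078 0.08 ]
```

```bash
python3 -m crank '[[0,0,3,0],[0,0,4,0],[0,0,4,0],[0,0,2.5,0],[0,0,1.5,0],[0,0,1.4,0],[0,0,0,0],[0,0,0,0]]'
python3 -m crank '[[0,0,0,0],[0,0,0,0],[0,0,0,0],[0,0,0,0],[0,0,0,0],[0,0,0,0],[0,0,0,0],[0,0,0,0]]' -1 18
python3 -m crank '[[0,0,-2,0],[0,0,-4,0],[0,0,-4,0],[0,0,-4,0],[0,0,0,0],[0,0,0,0]]'
```

```text
time: 20.82
tcp_pos: [0.5396, -0.3689, 0.0384]
orientation: [2.22, 2.221, 0.0]
contact_force: [0.4, 0.2, -0.5]
grip_width: 0.0951
grasp_force: 0.0
time: 21.82
tcp_pos: [0.5393, -0.3687, 0.0376]
orientation: [2.221, 2.221, 0.0]
contact_force: [0.3, -0.6, -0.5]
grip_width: 0.0442
grasp_force: 18.0
time: 22.58
tcp_pos: [0.539, -0.3684, 0.1778]
orientation: [-2.221, -2.221, -0.0]
contact_force: [-0.4, -0.4, -1.3]
grip_width: 0.0444
grasp_force: 18.0
```

```bash
python3 -m crank '[[2.5,0.1,0,0],[5,0.15,0,0],[5,0.15,0,0],[5,0.15,0,0],[5,0.15,0,0],[5,0.15,0,0],[5,0.15,0,0],[5,0.15,0,0],[5,0.15,0,0],[5,0.15,0,0],[4.1,0.1,0,0],[0,0,0,0],[0,0,0,0]]'
python3 -m crank '[[0,0,0,-0.1846],[0,0,0,-0.1846],[0,0,0,-0.1846],[0,0,0,-0.1846],[0,0,0,-0.1846],[0,0,0,-0.1846],[0,0,0,-0.1846],[0,0,0,-0.1846],[0,0,0,0],[0,0,0,0]]'
python3 - <<'E'
from h import *
f=grab_frame("scene"); cv2.imwrite("pics/s2.png",cv2.resize(f["pixels"][60:310,100:400],None,fx=2,fy=2)[:,:,::-1])
E
```

```text
time: 24.2
tcp_pos: [0.5538, 0.1476, 0.177]
orientation: [-2.22, -2.222, 0.002]
contact_force: [0.2, 0.3, 0.5]
grip_width: 0.0442
grasp_force: 18.0
time: 25.45
tcp_pos: [0.5546, 0.1467, 0.1775]
orientation: [-0.155, -3.137, -0.0]
contact_force: [0.1, -0.6, -1.4]
grip_width: 0.0445
grasp_force: 18.0
```

View pics/s2.png

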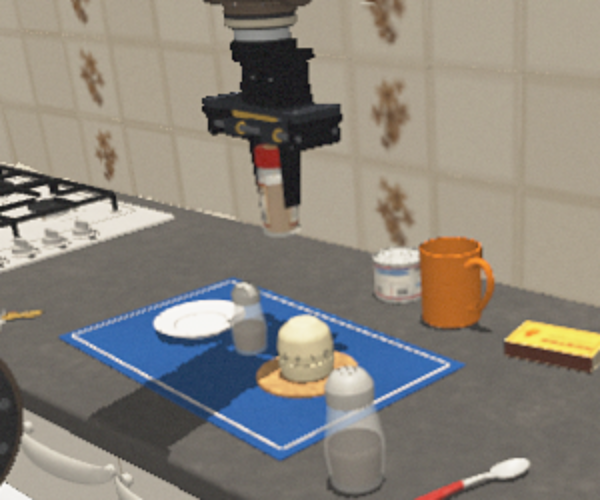

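The jar is held at (275,190) in the crop with at most a slight lean. The salt and timer stand upright. Lowering it until it touches.

```bash
python3 -m crank '[[0,0,3,0],[0,0,4,0],[0,0,3,0],[0,0,1.8,0],[0,0,1,0],[0,0,0.6,0],[0,0,0,0],[0,0,0,0]]'
python3 -m crank '[[0,0,0.1,0],[0,0,0.1,0],[0,0,0,0],[0,0,0,0]]'
```

```text
time: 26.5
tcp_pos: [0.555, 0.1473, 0.0443]
orientation: [0.148, 3.137, 0.0]
contact_force: [-0.7, 0.2, -1.7]
grip_width: 0.0445
grasp_force: 18.0
time: 27.0
tcp_pos: [0.5547, 0.1473, 0.0417]
orientation: [0.147, 3.138, 0.0]
contact_force: [-0.3, -0.3, -1.5]
grip_width: 0.044
grasp_force: 18.0
```

```bash
python3 -m crank '[[0,0,0.1,0],[0,0,0.05,0],[0,0,0,0],[0,0,0,0]]'
python3 -m crank '[[0,0,0,0],[0,0,0,0],[0,0,0,0],[0,0,0,0],[0,0,0,0]]' 1
python3 -m crank '[[0,0,-2,0],[0,0,-5,0],[0,0,-5,0],[0,0,-4.5,0],[0,0,0,0]]'
python3 -m crank '[[2,0,0,0],[4,0,0,0],[0,-5,0,0],[0,-5,0,0],[0,-5,0,0],[0,-5,0,0],[0,-5,0,0],[0,-5,0,0],[0,-5,0,0],[0,0,0,0],[0,0,0,0]]'
python3 - <<'E'
from h import *
f=grab_frame("top"); np.savez("top2.npz",**f)
P=cloud(f); F=f
ok=(P[...,2]>0.03)&(P[...,2]<0.13)&(P[...,0]<.62)&(P[...,0]>.38)&(P[...,1]<.35)&(P[...,1]>-.05)&(F["range_z"]>0)
n,l,st,_=cv2.connectedComponentsWithStats(ok.astype(np.uint8))
for i in range(1,n):
    if st[i,4]<40: continue
    Q=P[l==i]; zt=np.percentile(Q[:,2],97); top=Q[Q[:,2]>zt-.012]
    print(st[i].tolist(),"zmax %.3f"%zt,top.mean(0).round(3),Q.min(0).round(3),Q.max(0).round(3))
f=grab_frame("scene"); cv2.imwrite("pics/s3.png",cv2.resize(f["pixels"][150:350,100:400],None,fx=2,fy=2)[:,:,::-1])
s=sense(); print(s["q"].round(2))
E
```

```text
time: 27.5
tcp_pos: [0.5548, 0.1473, 0.0405]
orientation: [0.147, 3.138, 0.0]
contact_force: [-1.5, -0.1, 5.9]
grip_width: 0.0443
grasp_force: 18.0
time: 28.12
tcp_pos: [0.5547, 0.1473, 0.0401]
orientation: [-0.147, -3.138, -0.0]
contact_force: [-0.1, -0.6, -0.6]
grip_width: 0.089
grasp_force: 0.0
time: 28.75
tcp_pos: [0.5559, 0.1475, 0.2085]
orientation: [0.147, 3.132, 0.002]
contact_force: [0.2, 0.2, -0.4]
grip_width: 0.0952
grasp_force: 0.0
time: 30.12
tcp_pos: [0.4617, -0.1951, 0.2043]
orientation: [-0.148, -3.137, -0.002]
contact_force: [0.3, 0.1, 0.1]
grip_width: 0.0951
grasp_force: 0.0
[211, 231, 20, 18, 285] zmax 0.114 [0.552 0.144 0.109] [0.53  0.122 0.031] [0.573 0.165 0.117]
[212, 255, 16, 15, 192] zmax 0.095 [0.491 0.152 0.09 ] [0.471 0.133 0.031] [0.511 0.167 0.099]
[246, 254, 23, 23, 409] zmax 0.077 [0.48  0.046 0.071] [0.449 0.015 0.031] [0.512 0.077 0.079]
[-0.53  0.33  1.87  0.    0.95 -2.01]
```

View pics/s3.png

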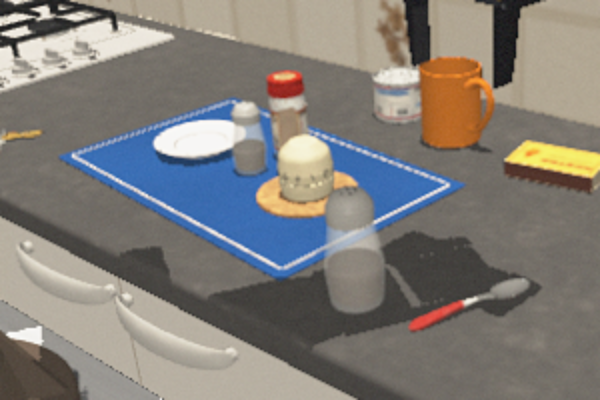

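All three stand upright: salt (248,135), jar (288,115) and timer (305,170). The spoon is next. I'll check clearance to the tall shaker beside it.

```bash
python3 - <<'E'
from h import *
T=load("top0.npz"); S=load("scene0.npz")
hsv=cv2.cvtColor(T["pixels"],cv2.COLOR_RGB2HSV)
m=cv2.inRange(hsv,(0,0,130),(180,60,255)); m[:,:315]=0;m[:,340:]=0;m[:298]=0;m[322:]=0
c=cent(m>0); print(c,plane(T,c,.115), "foot via scene",plane(S,(277,300),0))
p=plane(T,c,.115)[0,:2]-np.array([.4038,-.2491]); a=np.array([np.cos(-.381),np.sin(-.381)])
print("along spoon",p@a,"across",p@[-a[1],a[0]])
s=sense(); print(s["tcp_pos"])
d=np.array([.4038,-.2491])-s["tcp_pos"][:2]; ph=1.19
print("shift after turn cm: x",100*(-np.sin(ph)*d[0]+np.cos(ph)*d[1]),"y",100*(np.cos(ph)*d[0]+np.sin(ph)*d[1]))
E
```

```text
(326.89516129032256, 310.1532258064516) [[ 0.35126545 -0.14954862  0.115     ]] foot via scene [[ 0.34707618 -0.147314    0.        ]]
along spoon -0.08578554432949319 across 0.07287795908869332
[ 0.46207893 -0.19448328  0.20473568]
shift after turn cm: x 3.380550878780725 y -7.2364403172420575
```

```bash
python3 -m crank '[[0,0,0,0.1433],[0,0,0,0.1433],[0,0,0,0],[1.7,-3.6,0,0],[1.7,-3.6,0,0],[0,0,4,0],[0,0,4,0],[0,0,4,0],[0,0,3,0],[0,0,2,0],[0,0,0,0],[0,0,0,0]]' 0.2
python3 - <<'E'
from h import *
s=sense(); d=np.array([.4038,-.2491])-s["tcp_pos"][:2]; ph=1.19
print(100*(-np.sin(ph)*d[0]+np.cos(ph)*d[1]),100*(np.cos(ph)*d[0]+np.sin(ph)*d[1]))
f=grab_frame("scene"); cv2.imwrite("pics/s4.png",cv2.resize(f["pixels"][200:360,230:430],None,fx=3.5,fy=3.5)[:,:,::-1])
E
```

```text
time: 31.72
tcp_pos: [0.4042, -0.2497, 0.0357]
orientation: [0.591, 3.085, -0.0]
contact_force: [-0.9, 0.7, 0.0]
grip_width: 0.0572
grasp_force: 0.0
0.06138957285977321 0.03864760529890855
```

View pics/s4.png

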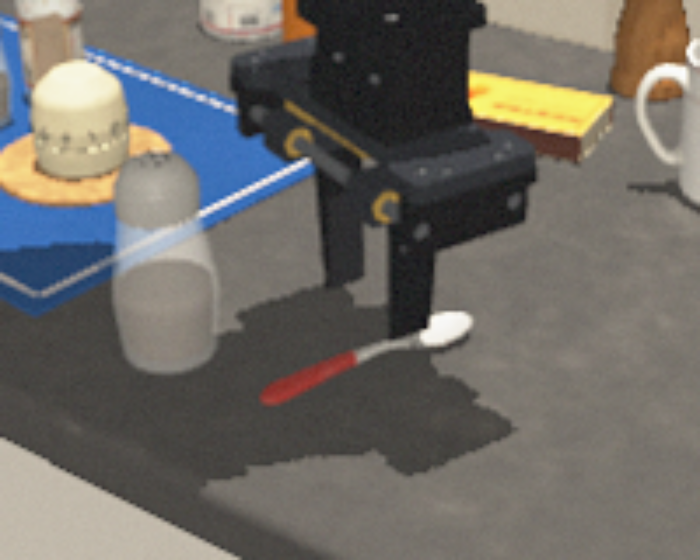

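The open fingers at (340,280) and (405,335) in the crop straddle the spoon's middle, and the tall shaker is clear at (165,260). Going down to grip.

```bash
python3 -m crank '[[0,0,1.5,0],[0,0,1,0],[0,0,0.75,0],[0,0,0,0],[0,0,0,0]]'
python3 -m crank '[[0,0,0,0],[0,0,0,0],[0,0,0,0],[0,0,0,0],[0,0,0,0],[0,0,0,0],[0,0,0,0],[0,0,0,0]]' -1 12
python3 -m crank '[[0,0,-1.5,0],[0,0,-4,0],[0,0,-5,0],[0,0,-5,0],[0,0,0,-0.1433],[0,0,0,-0.1433],[0,0,0,0],[0,0,0,0]]'
python3 - <<'E'
from h import *
s=sense(); d=np.array([.510,.359])-s["tcp_pos"][:2]; ph=1.4765
print(100*(-np.sin(ph)*d[0]+np.cos(ph)*d[1]),100*(np.cos(ph)*d[0]+np.sin(ph)*d[1]))
f=grab_frame("scene"); cv2.imwrite("pics/s5.png",cv2.resize(f["pixels"][140:340,230:430],None,fx=3,fy=3)[:,:,::-1])
E
```

```text
time: 32.4
tcp_pos: [0.4039, -0.2498, 0.0026]
orientation: [0.594, 3.085, 0.0]
contact_force: [0.4, -0.1, 0.1]
grip_width: 0.0569
grasp_force: 0.0
time: 33.4
tcp_pos: [0.4039, -0.2498, 0.0026]
orientation: [0.594, 3.085, 0.0]
contact_force: [0.5, 2.1, 2.6]
grip_width: 0.0208
grasp_force: 12.0
time: 34.4
tcp_pos: [0.4038, -0.2497, 0.1579]
orientation: [0.152, 3.138, -0.0]
contact_force: [-0.7, -0.5, -1.0]
grip_width: 0.0208
grasp_force: 12.0
-4.845436798719828 61.60101290737829
```

View pics/s5.png

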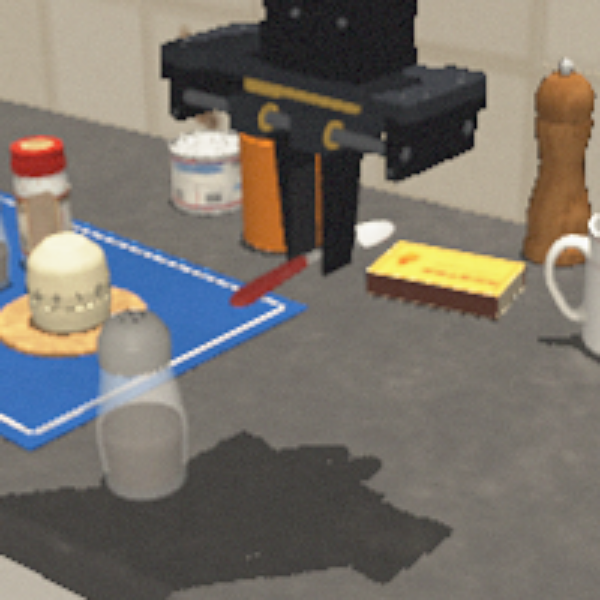

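The spoon hangs level, bowl to the back, at (315,265) in the crop. I'm carrying it to the left of the plate.

```bash
python3 -m crank '[[-0.2,2.5,0,0],[-0.4,5,0,0],[-0.4,5,0,0],[-0.4,5,0,0],[-0.4,5,0,0],[-0.4,5,0,0],[-0.4,5,0,0],[-0.4,5,0,0],[-0.4,5,0,0],[-0.4,5,0,0],[-0.4,5,0,0],[-0.4,5,0,0],[-0.25,4.5,0,0],[0,0,0,0],[0,0,0,0]]'
python3 -m crank '[[0,0,4,0],[0,0,4,0],[0,0,3,0],[0,0,0,0],[0,0,0,0]]'
python3 - <<'E'
from h import *
s=sense(); t=np.array([.4912,.156])+.208*np.array([.094,.9956]);d=t-s["tcp_pos"][:2]; ph=1.4765
print(100*(-np.sin(ph)*d[0]+np.cos(ph)*d[1]),100*(np.cos(ph)*d[0]+np.sin(ph)*d[1]))
E
```

```text
time: 36.33
tcp_pos: [0.5099, 0.3625, 0.1572]
orientation: [-0.148, -3.137, 0.001]
contact_force: [-0.9, -0.9, 0.4]
grip_width: 0.0208
grasp_force: 12.0
time: 36.95
tcp_pos: [0.5109, 0.3626, 0.049]
orientation: [0.149, 3.137, 0.001]
contact_force: [0.3, 0.7, -0.6]
grip_width: 0.0207
grasp_force: 12.0
0.019754958283614336 0.04292881591791825
```

```bash
python3 -m crank '[[0,0,2,0],[0,0,1.2,0],[0,0,0.7,0],[0,0,0.2,0],[0,0,0.15,0],[0,0,0,0],[0,0,0,0]]'
```

```text
time: 37.83
tcp_pos: [0.5105, 0.3631, 0.0056]
orientation: [0.147, 3.137, 0.001]
contact_force: [-0.4, -0.9, 3.7]
grip_width: 0.021
grasp_force: 12.0
```

```bash
python3 -m crank '[[0,0,0,0],[0,0,0,0],[0,0,0,0],[0,0,0,0],[0,0,0,0]]' -0.3
python3 -m crank '[[0,0,-1.5,0],[0,0,-3,0],[0,0,-5,0],[0,0,-5,0],[0,0,-5,0],[3,4,0,0],[3,4,0,0],[3,4,0,0],[0,4,0,0],[0,0,0,0],[0,0,0,0]]'
python3 - <<'E'
from h import *
f=grab_frame("top"); T=f
a=cv2.resize(f["pixels"][160:330,80:320],None,fx=3.3,fy=3.3,interpolation=2); cv2.imwrite("pics/t3.png",a[:,:,::-1])
hsv=cv2.cvtColor(T["pixels"],cv2.COLOR_RGB2HSV)
o=np.array([.4912,.156]);R=np.array([[.9956,.094],[-.094,.9956]])
v,u=np.mgrid[0:480,0:640]; W=((plane(T,np.c_[u.ravel(),v.ravel()],.007)[:,:2]-o)@R.T).reshape(480,640,2)
m=(cv2.inRange(hsv,(100,150,60),(125,255,255))==0)&(abs(W[...,0])<.1)&(W[...,1]>.178)&(W[...,1]<.225)
w=W[m]; c=w.mean(0); _,_,vt=np.linalg.svd(w-c); s=(w-c)@vt[0]
print("spoon",c+vt[0]*(s.min()+s.max())/2,vt[0],s.max()-s.min())
P=cloud(f); ok=(P[...,2]>0.03)&(P[...,2]<0.13)&(P[...,0]<.62)&(P[...,0]>.38)&(P[...,1]<.3)&(P[...,1]>-.05)&(f["range_z"]>0)
n,l,st,_=cv2.connectedComponentsWithStats(ok.astype(np.uint8))
for i in range(1,n):
    if st[i,4]>40:
        Q=P[l==i]; zt=np.percentile(Q[:,2],97); c=Q[Q[:,2]>zt-.012].mean(0); print(zt.round(3),c.round(3),"mat",(R@(c[:2]-o)).round(4))
E
```

```text
time: 38.45
tcp_pos: [0.5103, 0.363, 0.0051]
orientation: [-0.147, -3.138, -0.0]
contact_force: [-0.7, 0.6, -0.5]
grip_width: 0.0333
grasp_force: 0.0
time: 39.83
tcp_pos: [0.4355, 0.5301, 0.2006]
orientation: [0.147, 3.138, -0.0]
contact_force: [0.3, -0.1, -0.1]
grip_width: 0.0331
grasp_force: 0.0
spoon [0.00054069 0.2071999 ] [-0.99957738  0.02906999] 0.1985583252953042
0.114 [0.552 0.144 0.11 ] mat [ 0.0597 -0.0175]
0.094 [0.491 0.152 0.089] mat [-0.001  -0.0042]
0.077 [0.48  0.046 0.071] mat [-0.0215 -0.1085]
```

View pics/t3.png

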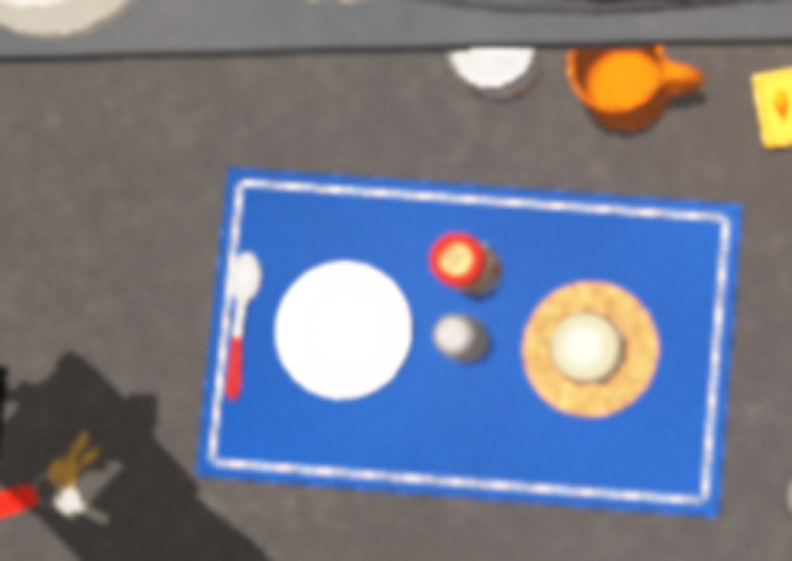

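The top view shows the spoon at (240,325), parallel to the mat edge, bowl to the back, about 90-98 mm from the plate centre. The jar (457,260) and salt (458,337) are in line and upright, and the timer (587,347) is central on the coaster. The mug and tin have not moved. The R in that last script had the wrong sign; with the right one the salt is at (0.000, -0.004) and the jar at (0.062, -0.006) in the mat frame. Everything is within tolerance, so I'm handing it in.

```bash
python3 -c "
from rig import *
print(sign_off())"
```

```text
the job is handed in; nothing more can be done
None
```

The breakfast place is laid and handed in at about 40 s on the robot's clock: by my last camera check the timer, salt shaker, spice jar and teaspoon were all in place and released, and the mug and tin were untouched, but the hand-in gave no verdict.

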